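# Tip the boot stud out of the divided organiser

## Task

Pick up the divided organiser by its post and tip it toward the corner that holds the cone-shaped boot stud, so that the stud slides out into the square white bin. The ring-shaped eyelet must stay in the organiser, and the gripper must not touch either small part. Then stand the organiser upright back on the bench, roughly where it stood.

Things in the scene. Friction and masses are not known exactly. Their poses are not given: they have to be found in the camera images.
- organiser: Dark grey organiser, loose, 140 mm square, 0.3 kg. Floor 4 mm, walls and cross of dividers 4 mm thick, 30 mm high. Four compartments, 64 mm square, two empty; each outer corner has a 48 mm open mouth with a 2 mm ramp: tipped some 40 degrees to a corner, only the part there slides out. Handle: central post 24 x 24 mm, sides along x and y, top at 90 mm. Origin: centre of underside, z up; any yaw.
- bin: Open square white plastic bin, fixed to the bench: 180 x 180 mm outside, 60 mm high, walls 4 mm. Origin: centre of the underside; z up.
- stud: Loose steel boot stud, cone-shaped: 26 mm across its base, 15 mm across its flat top, 20 mm high, about 35 g, slippery (friction about 0.2). Stands base down near the middle of one compartment. Origin: centre of its base; z toward its narrow end.
- eyelet: Loose steel eyelet, a flat ring 30 mm across with a 16 mm hole, 6 mm thick, about 15 g, slippery (friction about 0.2). Lies flat near the middle of a compartment next to the stud's. Origin: centre of its underside; z along its axis.
There are look-alikes about, which are no part of the job. What is shaped like the organiser but green or turquoise is not meant.

How it is judged (in metres and radians):
On the way:
1. the stud is tipped into the bin while the organiser is held above the bench (height (world z) of organiser above 0.04 m and x of stud in the frame of bin between -0.088 and 0.088 m and y of stud in the frame of bin between -0.088 and 0.088 m and height (world z) of stud below 0.045 m), for 0.1 s.
At the end, for the whole second after the job is handed in: The stud lies at rest in the bin, the eyelet is still in the organiser, and the organiser stands upright (within 10 degrees) on the bench, at rest, within 80 mm of where it started, at any yaw (x of stud in the frame of bin between -0.088 and 0.088 m and y of stud in the frame of bin between -0.088 and 0.088 m and height (world z) of stud below 0.045 m and linear speed of stud below 0.05 m/s and x of eyelet in the frame of organiser between -0.068 and 0.068 m and y of eyelet in the frame of organiser between -0.068 and 0.068 m and z of eyelet in the frame of organiser below 0.03 m and angle between organiser's own z axis and vertical below 0.17 rad and height (world z) of organiser below 0.012 m and distance of organiser from where it was at the start of the episode below 0.08 m and linear speed of organiser below 0.02 m/s); the robot touches nothing.
It fails at once if the gripper touches the stud or the eyelet (contact force between the fingers and stud above 0.3 N or contact force between the fingers and eyelet above 0.3 N).
It also fails if it takes over 67 s, if anything falls off the work surface, if the arm or the gripper's body presses on something with over 40 N, if the wrist force passes 120 N, or if a joint passes its speed limit or range.

## Robot

A 6-joint arm with a two-finger parallel gripper is mounted at the origin on the work surface. World frame = base frame: x ahead of the robot, y to its left, z up, the work surface at z = 0. Lengths are in m, angles in degrees, forces in N, time in s.
With the tool pointing down it reaches from about 0.325 to 0.925 m from the base axis. Payload 3.1 kg.
Tool frame: the origin (TCP) lies on the centre line of the jaws, within the pads' length; the fingertips stand 17 mm ahead of it and the grasp point (between the pads) lies 2 mm behind it; z points along the fingers, y is the line along which they close (so a half turn about z gives the same grasp; the last joint's range is limited). The gripper opens to 85 mm and grips with 20 to 120 N. Pads are 22 mm wide; open, the fingers measure 114 mm over their backs; the gripper's body (76 mm by 85 mm) begins 54 mm behind the grasp point. The pads swing forward as they close: fully open they stand 13 mm farther back than shut.
Start: joints at [65.306, 12.427, 92.441, -0, 75.132, -6.429], TCP at [0.196, 0.594, 0.248] pointing down, gripper open.
Joint ranges: [-157.48, 157.48], [-44.54, 120.13], [17.64, 146.25], [-64.5, 244.5], [7.68, 150.69], [-147.95, 147.95]. Speed limits (degrees/s): [159.86, 159.86, 180, 180, 180, 180].

## Interface

Orientations are given as [roll, pitch, yaw] about the fixed x, y, z axes, in that order (R = Rz(yaw) Ry(pitch) Rx(roll)).
In Python, from workcell import arm gives the robot as it stands.
- The arm moves only by the shell command python3 -m inch 'ROWS' [FORCE]. ROWS is a JSON object of lists of equal length, an entry for each row: "offset": the shift along the world's x, y, z each as a share of 0.25 m, from -1 to 1, a list of three; "twist": the turn, a rotation vector about the world's x, y, z each as a share of 45 degrees, from -1 to 1, a list of three; "gripper": the closure, from 0 (fully open) to 1 (shut). In form: {"offset": [[tx, ty, tz], ...], "twist": [[rx, ry, rz], ...], "gripper": [gripper, ...]}. A call has 1 to 20 rows; each row is the pose to reach, as a shift and turn from the pose commanded when the call began; what a row does not reach only later rows make up. A row lasts 1/10 s, in which the tool goes at most 50 mm and 8.59 degrees, less where a joint would pass 70% of its speed; a pose out of reach is approached as far as the arm can. A call with a number of a shift or a turn outside -1 to 1 is refused whole. A call with a gripper value outside its range is refused whole. The fingers move at their own pace and stop on an object; FORCE is the grip in N (left out, the last holds). Time passes only in rows, so rows that repeat a pose let the fingers close. It gives the time, the measured TCP pose, the force, the opening and the grip force at its end, in the units of the state.
- arm.state(): the state, without advancing time (a new reading comes with each control period).
- arm.snapshot(name): name is "scene" or "top" or "wrist"; returns a dict with "img" (480x640x3 uint8, red, green, blue), "fx", "fy", "cx", "cy" (pixels), "R" (3x3) and "t" (3): a world point X has camera coordinates R X + t. Camera axes: x right, y down, z forward; pixel columns grow to the right and rows downward; lengths in m; the calibration is good to about 2 mm. A picture is of the moment at which its call begins. There is no depth.
- arm.job_done(): hands the job in; it is judged then, once.
The state is a dict: "t": time; "q": joint angles; "joint_vel": joint speeds; "joint_efforts": joint torques, N m; "ee_pos": TCP position; "orientation": TCP orientation; "force": force on the tool from outside, world axes, zero at the start; "torque": the same for the moment, N m; "finger_gap": opening from 0.0 (shut) to 1.0 (fully open); "finger_force": force on a finger pad.
Only numpy, scipy, OpenCV 4.12 (cv2) and the standard library are available. Lean on these libraries where they do the work, as an engineer would, in place of code of your own. Each camera call takes 0.05 s, during which the arm holds its last target. There are 200 camera calls.

## Working session

There is one attempt and no reset: what is moved stays moved. The work goes in short steps, Python scripts to look and compute and a shell command to move; the robot and the scene stay as the last step left them, time stands still between calls to the robot, and variables do not carry over. Pictures are saved under pics/ and viewed, at most 10 in all, crops included, and the job is handed in when it is done.

```bash
mkdir -p pics; ls
python3 - <<'E'
from workcell import arm
import cv2,pickle
d={}
for n in("top","scene"):
    s=arm.snapshot(n); d[n]=s; cv2.imwrite(f"pics/{n}0.png",s["img"][:,:,::-1]); print(n,s["fx"],s["cx"],s["cy"],s["R"],s["t"])
pickle.dump(d,open("d.pkl","wb")); print(arm.state())
E
```

```text
pics
top 562.6997876480934 325.0939514527132 238.03100100623075 [[ 4.42144088e-03 -9.99990203e-01 -2.11983429e-04]
 [-9.89112214e-01 -4.34216113e-03 -1.47099197e-01]
 [ 1.47096835e-01  8.60065802e-04 -9.89121722e-01]] [-0.01524628  0.42124669  0.88608506]
scene 441.1820751451708 313.49249108206493 250.15829509528635 [[ 0.40075811  0.915992    0.01875086]
 [ 0.54584301 -0.22227576 -0.80786688]
 [-0.73583174  0.33399423 -0.58906664]] [-0.16281131 -0.205507    1.08608072]
{'t': 0.1, 'q': array([ 6.53049531e+01,  1.24727623e+01,  9.25196397e+01,  8.79163584e-04,
        7.51324473e+01, -6.42744371e+00]), 'joint_vel': array([-0.03752973, -0.0327031 , -0.19217593,  0.05307664, -0.06587779,
       -0.09235067]), 'joint_efforts': array([-8.38742671e-04, -3.98072720e+01, -3.04972851e+01, -1.80662810e-04,
        4.16961833e-03, -2.92239338e-05]), 'ee_pos': array([0.19558013, 0.59287763, 0.24709204]), 'orientation': array([-1.79876031e+02, -1.48201299e-02,  1.61732154e+02]), 'force': array([-0.14218116,  0.91769794, -0.19487948]), 'torque': array([-0.0359416 , -0.01117418, -0.06192992]), 'finger_force': 0.0, 'finger_gap': 0.9989762887831124}
```

View pics/top0.png

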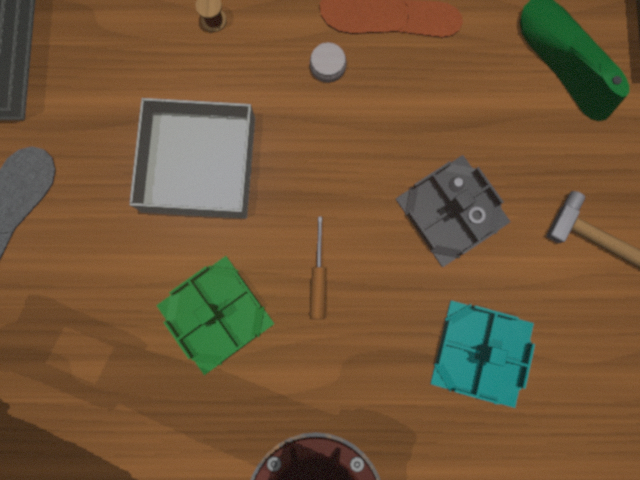

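View pics/scene0.png

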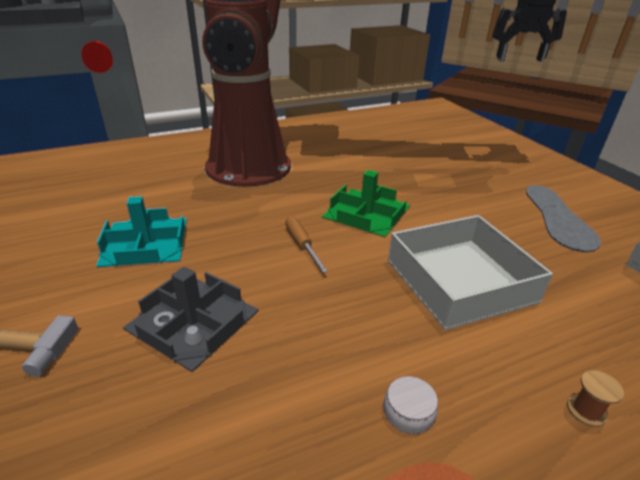

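Look-alikes in the top view are green (215,315), turquoise (484,354) and dark grey (453,210). The dark grey one is the organiser: right colour, and it holds the stud (459,183) and the eyelet (477,215). The bin is at (195,158). I'll measure and confirm this in a crop.

```bash
cat > h.py <<'E'
import numpy as np,cv2
def ray(s,u,v,z):
    R=np.array(s["R"]);t=np.array(s["t"]);c=-R.T@t
    d=R.T@np.array([(u-s["cx"])/s["fx"],(v-s["cy"])/s["fy"],1.])
    return c+d*(z-c[2])/d[2]
def proj(s,X):
    p=np.array(s["R"])@np.array(X)+np.array(s["t"]);return np.array([s["fx"]*p[0]/p[2]+s["cx"],s["fy"]*p[1]/p[2]+s["cy"]])
E
python3 - <<'E'
import pickle,cv2,numpy as np
from h import *
d=pickle.load(open("d.pkl","rb"));s=d["top"];im=s["img"].astype(int)
np.set_printoptions(precision=4,suppress=True)
r,g,b=im[...,0],im[...,1],im[...,2]
m=((abs(r-b)<25)&(abs(r-g)<20)).astype(np.uint8)*255
m2=np.zeros_like(m);m2[145:275,385:515]=m[145:275,385:515]
m2=cv2.morphologyEx(m2,cv2.MORPH_OPEN,np.ones((3,3)))
c=max(cv2.findContours(m2,0,2)[0],key=cv2.contourArea)
box=cv2.boxPoints(cv2.minAreaRect(c));print("box",box)
P=np.array([ray(s,*q,0.002)[:2] for q in box]);print(P,P.mean(0),[np.linalg.norm(P[i]-P[i-1]) for i in range(4)],np.degrees([np.arctan2(*(P[i]-P[i-1])[::-1]) for i in range(4)]))
hull=cv2.approxPolyDP(cv2.convexHull(c),5,True);print("hull",hull[:,0].tolist())
m3=np.zeros_like(m);m3[90:225,120:262]=m[90:225,120:262]
c=max(cv2.findContours(m3,0,2)[0],key=cv2.contourArea);q=cv2.approxPolyDP(cv2.convexHull(c),6,True)[:,0];print("bin",q.tolist())
print(np.array([ray(s,*p,0.06)[:2] for p in q]))
print("stud",ray(s,459,182.5,.024),"eyelet",ray(s,477.5,215,.007))
for n,(a,bb,e,f) in dict(top=(140,280,380,525)).items():
    k=cv2.resize(d[n]["img"][a:bb,e:f],None,fx=4,fy=4,interpolation=2)
s2=d["scene"]["img"][255:375,115:265];k2=cv2.resize(s2,None,fx=4,fy=4,interpolation=2)
cv2.imwrite("pics/c1.png",k[:,:,::-1]);cv2.imwrite("pics/c2.png",k2[:,:,::-1])
E
```

```text
box [[394.5264 197.6924]
 [466.4396 148.4887]
 [514.7849 219.1472]
 [442.8717 268.3509]]
[[ 0.4955 -0.1311]
 [ 0.5827 -0.2562]
 [ 0.4593 -0.3339]
 [ 0.3753 -0.2102]] [ 0.4782 -0.2329] [np.float64(0.1438244579961501), np.float64(0.1524855179469946), np.float64(0.1458052895503055), np.float64(0.14958233068080207)] [  33.3321  -55.1255 -147.7932  124.1563]
hull [[463, 156], [501, 199], [508, 222], [441, 265], [397, 198]]
bin [[143, 98], [250, 105], [245, 217], [143, 212], [130, 204]]
[[0.6477 0.2861]
 [0.6365 0.1104]
 [0.4502 0.1138]
 [0.4576 0.2762]
 [0.4705 0.2975]]
stud [ 0.517  -0.2362  0.024 ] eyelet [ 0.4652 -0.2698  0.007 ]
```

View pics/c1.png

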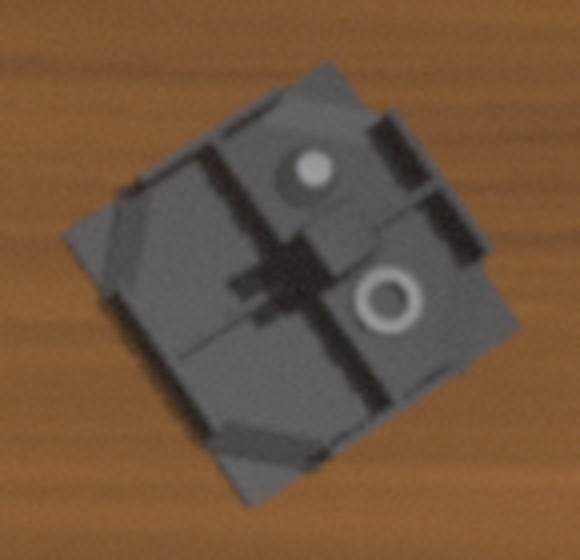

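The crop confirms it: the dark grey organiser has the cone at crop (314,168), the ring at (388,300), and the post top at about (345,235). Next I'll refine centre, yaw and bin from the corners, and check them in the second view.

Run:
```python
import pickle,cv2,numpy as np
from h import *
d=pickle.load(open("d.pkl","rb"));s=d["top"];w=d["scene"]
np.set_printoptions(precision=4,suppress=True)
C=np.array([(335,60),(522,325),(250,507),(65,238)])/4+[380,140]
P=np.array([ray(s,*q,0.003)[:2] for q in C]);c=P.mean(0)
print(P,"c",c,[np.linalg.norm(P[i]-P[i-1]) for i in range(4)],np.degrees([np.arctan2(*(P[i]-P[i-1])[::-1]) for i in range(4)])%90)
print("diag dir",np.degrees([np.arctan2(*(p-c)[::-1]) for p in P]))
print("post top ray",ray(s,380+343/4,140+235/4,.09), "proj c z.09 top/scene",proj(s,[*c,.09]),proj(w,[*c,.09]))
print("scene corners of base",[proj(w,[*p,.003]).round() for p in P])
B=np.array([ray(s,*p,.06)[:2] for p in[(143,98),(251,104),(246,217),(131,206)]]);b=B.mean(0)
print("bin",b,[np.linalg.norm(B[i]-B[i-1]) for i in range(4)],"scene rim",[proj(w,[*p,.06]).round() for p in B])
```

```text
[[ 0.5708 -0.251 ]
 [ 0.4555 -0.3262]
 [ 0.3779 -0.2094]
 [ 0.4922 -0.1339]] c [ 0.4741 -0.2301] [np.float64(0.14102744418409446), np.float64(0.13764772398387726), np.float64(0.14021885578622117), np.float64(0.13693972355501546)] [33.8776 33.1303 33.5916 33.4655]
diag dir [ -12.1735 -100.9483  167.8436   79.364 ]
post top ray [ 0.4747 -0.2298  0.09  ] proj c z.09 top/scene [465.9591 199.1198] [181.3528 273.1966]
scene corners of base [array([189., 371.]), array([121., 328.]), array([192., 277.]), array([256., 309.])]
bin [0.5508 0.2007] [np.float64(0.1807919414247865), np.float64(0.17751712633241443), np.float64(0.18802168420328566), np.float64(0.18429552965335463)] scene rim [array([551., 274.]), array([452., 300.]), array([384., 231.]), array([476., 215.])]
```

View pics/c2.png

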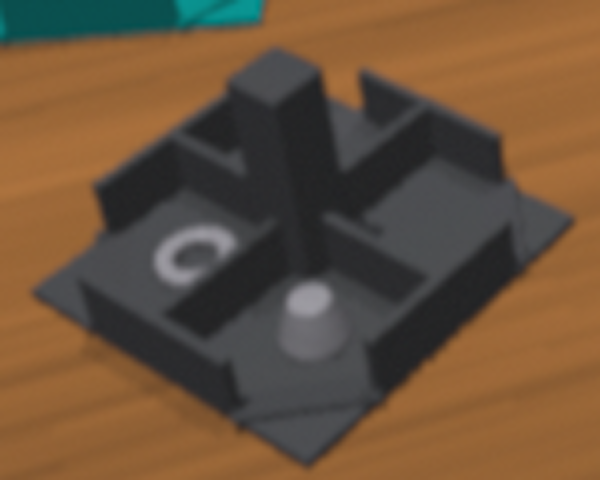

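The second view agrees to about 3 px. Organiser: centre (0.475,-0.229), yaw 33.5°, stud corner toward -11.5°. Bin centre: (0.551,0.201). The plan is to grip at tool yaw 123.5°, turn the organiser -78° so the stud corner faces -y, and tip about +x over the bin.

```bash
python3 -m inch '{"offset":[[0.8,-1,0],[0.8,-1,0],[0.8,-1,0],[0.8,-1,0],[0.8,-1,0],[0.8,-1,0],[0.8,-1,0],[0.8,-1,0]],"twist":[[0,0,0],[0,0,0],[0,0,0],[0,0,0],[0,0,0],[0,0,0],[0,0,0],[0,0,0]],"gripper":[0,0,0,0,0,0,0,0]}' 100
python3 -m inch '{"offset":[[0.316,-1,0],[0.316,-1,0],[0.316,-1,0],[0.316,-1,0],[0.316,-1,0],[0.316,-1,0],[0.316,-1,0]],"twist":[[0,0,-0.85],[0,0,-0.85],[0,0,-0.85],[0,0,-0.85],[0,0,-0.85],[0,0,-0.85],[0,0,-0.85]],"gripper":[0,0,0,0,0,0,0]}'
python3 -m inch '{"offset":[[0,-1,0],[0,-1,0],[0,-1,0],[0,-1,0],[0,-1,0],[0,-1,0],[0,-1,0],[0,-1,0]],"twist":[[0,0,0],[0,0,0],[0,0,0],[0,0,0],[0,0,0],[0,0,0],[0,0,0],[0,0,0]],"gripper":[0,0,0,0,0,0,0,0]}'
python3 -m inch '{"offset":[[0,-0.29,0],[0,-0.29,0],[0,-0.29,0],[0,-0.29,0],[0,-0.29,0]],"twist":[[0,0,0],[0,0,0],[0,0,0],[0,0,0],[0,0,0]],"gripper":[0,0,0,0,0]}'
python3 - <<'E'
from workcell import arm
import cv2
print(arm.state()["q"])
s=arm.snapshot("wrist");cv2.imwrite("pics/w1.png",s["img"][:,:,::-1])
from h import *
print(proj(s,[.475,-.229,.09]))
E
```

```text
t: 0.9
ee_pos: [0.3973, 0.3411, 0.2478]
orientation: [-179.9, 0.0, 161.5]
force: [0.2, 0.6, -1.2]
finger_gap: 1.002
finger_force: 0.0
t: 1.6
ee_pos: [0.475, 0.093, 0.248]
orientation: [-180.0, -0.1, 123.4]
force: [1.0, 1.1, 0.4]
finger_gap: 0.999
finger_force: 0.0
t: 2.4
ee_pos: [0.4751, -0.154, 0.2479]
orientation: [180.0, -0.1, 123.6]
force: [0.6, 0.2, 0.2]
finger_gap: 0.996
finger_force: 0.0
t: 2.9
ee_pos: [0.4751, -0.2268, 0.248]
orientation: [180.0, -0.1, 123.6]
force: [-1.0, 0.5, 0.4]
finger_gap: 0.999
finger_force: 0.0
[-3.31841032e+01  3.88461153e-01  1.05677479e+02  4.28659677e-02
  7.39884551e+01 -6.68225466e+01]
[316.70031053 233.74442359]
```

View pics/w1.png

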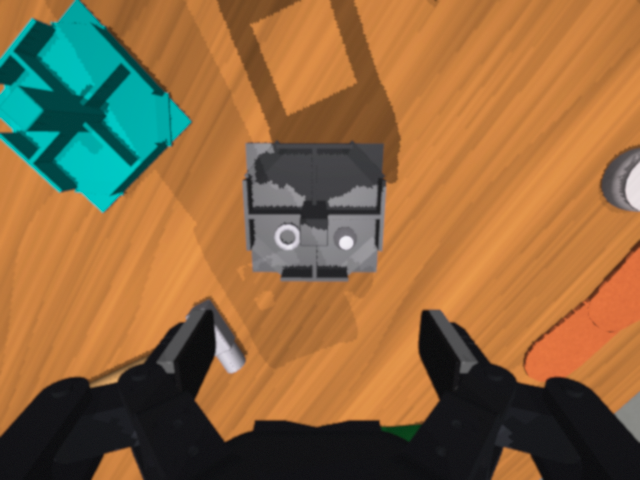

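The wrist view shows the grey organiser square to the jaws, post top at (314,233) against a predicted (317,234), and both parts clear of the jaws. Descend, grip, and lift.

```bash
python3 -m inch '{"offset":[[0,0,-0.15],[0,0,-0.3],[0,0,-0.45],[0,0,-0.55],[0,0,-0.63],[0,0,-0.69],[0,0,-0.7],[0,0,-0.7]],"twist":[[0,0,0],[0,0,0],[0,0,0],[0,0,0],[0,0,0],[0,0,0],[0,0,0],[0,0,0]],"gripper":[0,0,0,0,0,0,0,0]}' 100
python3 -m inch '{"offset":[[0,0,0],[0,0,0],[0,0,0],[0,0,0],[0,0,0],[0,0,0],[0,0,0],[0,0,0],[0,0,0],[0,0,0],[0,0,0],[0,0,0]],"twist":[[0,0,0],[0,0,0],[0,0,0],[0,0,0],[0,0,0],[0,0,0],[0,0,0],[0,0,0],[0,0,0],[0,0,0],[0,0,0],[0,0,0]],"gripper":[0.2,0.4,0.6,0.8,1,1,1,1,1,1,1,1]}' 100
python3 -m inch '{"offset":[[0,0,0.02],[0,0,0.06],[0,0,0.12],[0,0,0.2],[0,0,0.3],[0,0,0.4],[0,0,0.5],[0,0,0.58],[0,0,0.63],[0,0,0.65],[0,0,0.65]],"twist":[[0,0,0],[0,0,0],[0,0,0],[0,0,0],[0,0,0],[0,0,0],[0,0,0],[0,0,0],[0,0,0],[0,0,0],[0,0,0]],"gripper":[1,1,1,1,1,1,1,1,1,1,1]}'
```

```text
t: 3.75
ee_pos: [0.475, -0.2285, 0.0734]
orientation: [-180.0, -0.0, 123.5]
force: [-0.2, -0.0, 0.2]
finger_gap: 0.997
finger_force: 0.0
t: 4.95
ee_pos: [0.4754, -0.2295, 0.0742]
orientation: [180.0, 0.1, 123.5]
force: [-1.0, -0.1, 5.8]
finger_gap: 0.266
finger_force: 99.1
t: 6.05
ee_pos: [0.475, -0.229, 0.2364]
orientation: [180.0, 0.1, 123.5]
force: [-0.3, 0.3, -3.4]
finger_gap: 0.266
finger_force: 98.1
```

Grasp is firm: 98 N, gap ≈ 23 mm, and the lift force fits 0.3 kg. Now I'll carry it gently to the bin, turning -78.5° in two halves.

```bash
python3 -m inch '{"offset":[[0.003,0.02,0],[0.01,0.06,0],[0.02,0.12,0],[0.03,0.19,0],[0.04,0.26,0],[0.055,0.33,0],[0.065,0.4,0],[0.08,0.48,0],[0.09,0.56,0],[0.105,0.64,0],[0.115,0.71,0],[0.13,0.78,0],[0.14,0.84,0],[0.145,0.89,0],[0.15,0.92,0],[0.152,0.934,0],[0.152,0.934,0]],"twist":[[0,0,-0.02],[0,0,-0.06],[0,0,-0.11],[0,0,-0.18],[0,0,-0.25],[0,0,-0.31],[0,0,-0.38],[0,0,-0.45],[0,0,-0.52],[0,0,-0.6],[0,0,-0.66],[0,0,-0.73],[0,0,-0.79],[0,0,-0.83],[0,0,-0.86],[0,0,-0.872],[0,0,-0.872]],"gripper":[1,1,1,1,1,1,1,1,1,1,1,1,1,1,1,1,1]}'
python3 -m inch '{"offset":[[0.003,0.02,0],[0.01,0.06,0],[0.02,0.12,0],[0.03,0.19,0],[0.04,0.26,0],[0.055,0.33,0],[0.065,0.4,0],[0.08,0.48,0],[0.09,0.56,0],[0.105,0.64,0],[0.115,0.71,0],[0.13,0.78,0],[0.14,0.84,0],[0.145,0.89,0],[0.15,0.92,0],[0.152,0.934,0],[0.152,0.934,0],[0.152,0.934,0]],"twist":[[0,0,-0.02],[0,0,-0.06],[0,0,-0.11],[0,0,-0.18],[0,0,-0.25],[0,0,-0.31],[0,0,-0.38],[0,0,-0.45],[0,0,-0.52],[0,0,-0.6],[0,0,-0.66],[0,0,-0.73],[0,0,-0.79],[0,0,-0.83],[0,0,-0.86],[0,0,-0.872],[0,0,-0.872],[0,0,-0.872]],"gripper":[1,1,1,1,1,1,1,1,1,1,1,1,1,1,1,1,1,1]}'
python3 - <<'E'
from workcell import arm
import cv2
print(arm.state()["q"])
s=arm.snapshot("wrist")["img"];t=arm.snapshot("scene")["img"]
cv2.imwrite("pics/m1.png",cv2.hconcat([cv2.resize(t,(400,300)),cv2.resize(s,(400,300))])[:,:,::-1])
E
```

```text
t: 7.75
ee_pos: [0.5121, 0.0051, 0.2346]
orientation: [-179.9, -0.0, 84.3]
force: [-0.3, 0.0, -2.1]
finger_gap: 0.266
finger_force: 98.1
t: 9.55
ee_pos: [0.5508, 0.2376, 0.2356]
orientation: [180.0, 0.0, 45.0]
force: [0.8, -0.3, -3.0]
finger_gap: 0.268
finger_force: 98.1
[ 1.66386492e+01  1.00465014e+01  9.66255865e+01 -1.92779914e-02
  7.33572802e+01  6.16488467e+01]
```

View pics/m1.png

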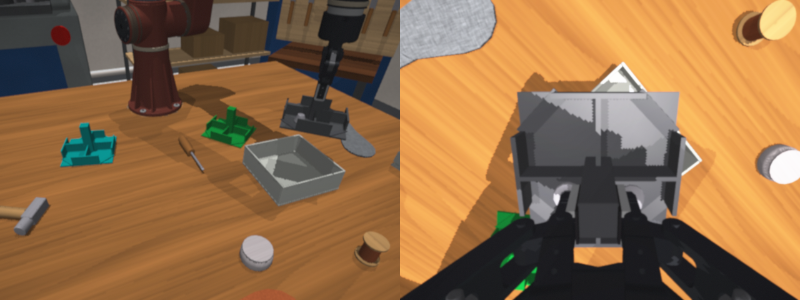

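The scene view shows the organiser level above the bin, and the wrist view shows both parts still in place behind the fingers. I'll start tipping about +x and check the joints part-way.

```bash
python3 -m inch '{"offset":[[0,0,-0.01],[0,0,-0.02],[0,0,-0.04],[0,0,-0.06],[0,0,-0.08],[0,0,-0.09],[0,0,-0.1],[0,0,-0.1],[0,0,-0.1]],"twist":[[0.03,0,0],[0.1,0,0],[0.2,0,0],[0.3,0,0],[0.4,0,0],[0.5,0,0],[0.57,0,0],[0.6,0,0],[0.6,0,0]],"gripper":[1,1,1,1,1,1,1,1,1]}'
python3 - <<'E'
from workcell import arm
print(arm.state()["q"])
E
```

```text
t: 10.55
ee_pos: [0.5508, 0.2369, 0.2102]
orientation: [-160.2, -18.7, 41.6]
force: [0.7, -0.5, -2.9]
finger_gap: 0.262
finger_force: 98.5
[  3.78204192   8.70695332 104.61437884  29.28324053  67.64598798
  37.29768882]
```

```bash
python3 -m inch '{"offset":[[0,0,0],[0,0,0],[0,0,0],[0,0,0],[0,0,0],[0,0,0],[0,0,0],[0,0,0],[0,0,0],[0,0,0],[0,0,0],[0,0,0],[0,0,0],[0,0,0],[0,0,0],[0,0,0]],"twist":[[0.05,0,0],[0.1,0,0],[0.15,0,0],[0.2,0,0],[0.25,0,0],[0.3,0,0],[0.35,0,0],[0.4,0,0],[0.44,0,0],[0.44,0,0],[0.44,0,0],[0.44,0,0],[0.44,0,0],[0.44,0,0],[0.44,0,0],[0.44,0,0]],"gripper":[1,1,1,1,1,1,1,1,1,1,1,1,1,1,1,1]}'
python3 - <<'E'
from workcell import arm
import cv2
print(arm.state()["q"])
s=arm.snapshot("top")["img"];t=arm.snapshot("scene")["img"]
a=cv2.resize(t[120:360,320:640],(400,300),interpolation=2);b=cv2.resize(s[60:270,80:360],(400,300),interpolation=2)
cv2.imwrite("pics/m2.png",cv2.hconcat([a,b])[:,:,::-1])
E
```

```text
t: 12.15
ee_pos: [0.5509, 0.2381, 0.2109]
orientation: [-143.0, -31.0, 34.4]
force: [-0.7, 0.4, -3.2]
finger_gap: 0.266
finger_force: 98.6
[ -4.3258706   11.97990204 107.92910281  49.50004858  72.91847182
  19.70094709]
```

View pics/m2.png

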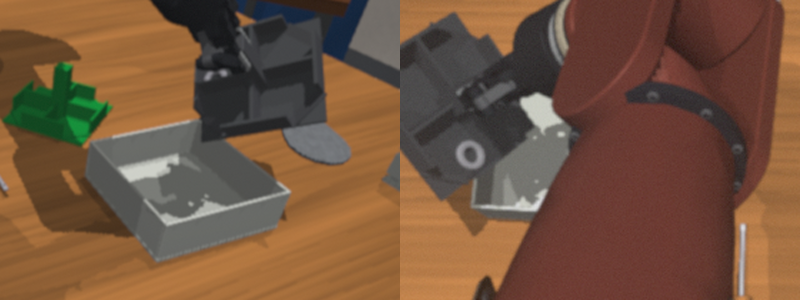

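The scene view shows the organiser tipped with its low corner over the bin. The top view shows the eyelet still inside at (470,155). A bright blob sits near the fingers at (213,73) in the scene crop, and I can't see the stud in the bin. I'll look at that more closely.

Run:
```python
from workcell import arm
import cv2
s=arm.snapshot("wrist")["img"];t=arm.snapshot("scene")["img"]
a=cv2.resize(t[120:330,380:590],(400,400),interpolation=2);b=cv2.resize(s,(400,300))
b=cv2.copyMakeBorder(b,0,100,0,0,0)
cv2.imwrite("pics/m3.png",cv2.hconcat([a,b])[:,:,::-1])
```

```text
(no output)
```

View pics/m3.png

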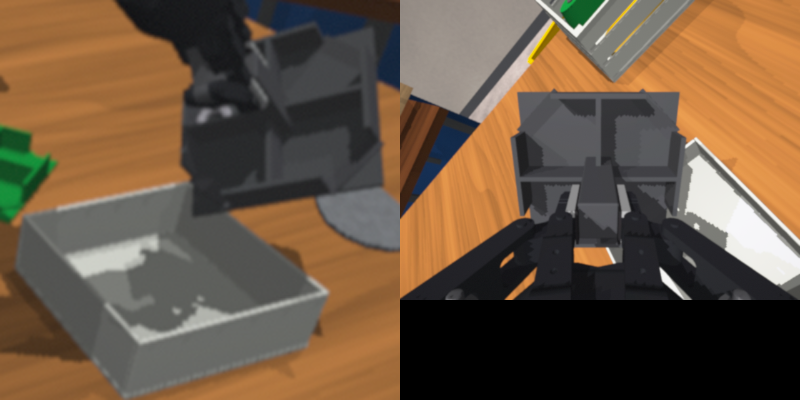

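The eyelet is still held, at (210,115) in the scene crop. The stud's spot is empty, but the stud may be hidden by the mouth or the bin wall. I'll tip a little further to be sure, then level off and move clear to look into the bin from above.

```bash
python3 -m inch '{"offset":[[0,0,0],[0,0,0],[0,0,0],[0,0,0],[0,0,0],[0,0,0],[0,0,0]],"twist":[[0.05,0,0],[0.1,0,0],[0.12,0,0],[0.12,0,0],[0.12,0,0],[0.12,0,0],[0.12,0,0]],"gripper":[1,1,1,1,1,1,1]}'
python3 -m inch '{"offset":[[0,0,0],[0,0,0.02],[0,0,0.04],[0,0,0.06],[0,0,0.08],[0,0,0.1],[0,0,0.1],[0,0,0.1],[0,0,0.1],[0,0,0.1],[0,0,0.1],[0,0,0.1]],"twist":[[-0.03,0,0],[-0.1,0,0],[-0.2,0,0],[-0.3,0,0],[-0.4,0,0],[-0.5,0,0],[-0.6,0,0],[-0.7,0,0],[-0.8,0,0],[-0.9,0,0],[-0.97,0,0],[-1,0,0]],"gripper":[1,1,1,1,1,1,1,1,1,1,1,1]}'
python3 -m inch '{"offset":[[0,0,0],[0,0,0],[0,0,0],[0,0,0],[0,0,0]],"twist":[[-0.06,0,0],[-0.12,0,0],[-0.15,0,0],[-0.16,0,0],[-0.16,0,0]],"gripper":[1,1,1,1,1]}'
```

```text
t: 13.05
ee_pos: [0.551, 0.2382, 0.2112]
orientation: [-137.7, -34.0, 31.5]
force: [0.2, -0.7, -2.6]
finger_gap: 0.266
finger_force: 98.6
t: 14.25
ee_pos: [0.5505, 0.2395, 0.2366]
orientation: [-174.9, -5.1, 44.9]
force: [0.3, 0.3, -3.2]
finger_gap: 0.266
finger_force: 98.5
t: 14.75
ee_pos: [0.5507, 0.2382, 0.2357]
orientation: [-180.0, -0.0, 45.0]
force: [-0.5, -0.1, -2.9]
finger_gap: 0.264
finger_force: 98.5
```

```bash
python3 -m inch '{"offset":[[-0.003,-0.02,0],[-0.01,-0.06,0],[-0.02,-0.12,0],[-0.03,-0.19,0],[-0.04,-0.26,0],[-0.055,-0.33,0],[-0.065,-0.4,0],[-0.08,-0.48,0],[-0.09,-0.56,0],[-0.105,-0.64,0],[-0.115,-0.71,0],[-0.13,-0.78,0],[-0.14,-0.84,0],[-0.145,-0.89,0],[-0.15,-0.92,0],[-0.152,-0.934,0],[-0.152,-0.934,0]],"twist":[[0,0,0.02],[0,0,0.06],[0,0,0.11],[0,0,0.18],[0,0,0.25],[0,0,0.31],[0,0,0.38],[0,0,0.45],[0,0,0.52],[0,0,0.6],[0,0,0.66],[0,0,0.73],[0,0,0.79],[0,0,0.83],[0,0,0.86],[0,0,0.872],[0,0,0.872]],"gripper":[1,1,1,1,1,1,1,1,1,1,1,1,1,1,1,1,1]}'
python3 - <<'E'
from workcell import arm
import cv2
s=arm.snapshot("wrist")["img"];t=arm.snapshot("top")["img"]
a=cv2.resize(t[85:235,115:265],(400,400),interpolation=2);b=cv2.resize(s,(400,300))
b=cv2.copyMakeBorder(b,0,100,0,0,0)
cv2.imwrite("pics/m4.png",cv2.hconcat([a,b])[:,:,::-1])
E
```

```text
t: 16.45
ee_pos: [0.5127, 0.0038, 0.2359]
orientation: [180.0, -0.0, 84.2]
force: [1.3, -0.2, -2.5]
finger_gap: 0.268
finger_force: 98.5
```

View pics/m4.png

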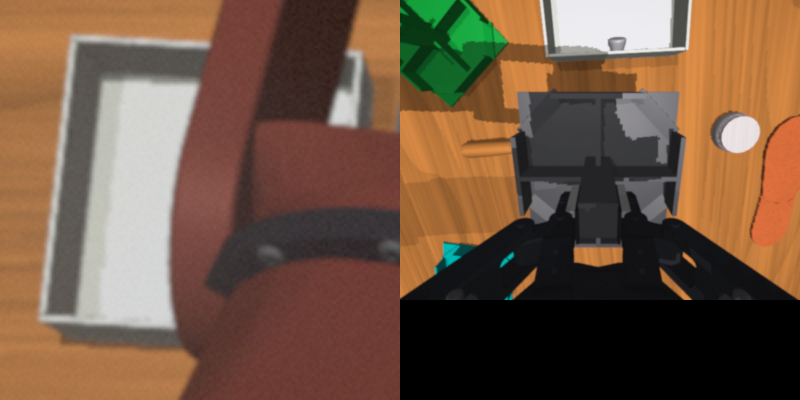

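The wrist view shows the stud in the bin at (617,43), against the wall, so it's out. I'll carry the organiser back along the same path and set it down.

```bash
python3 -m inch '{"offset":[[-0.003,-0.02,0],[-0.01,-0.06,0],[-0.02,-0.12,0],[-0.03,-0.19,0],[-0.04,-0.26,0],[-0.055,-0.33,0],[-0.065,-0.4,0],[-0.08,-0.48,0],[-0.09,-0.56,0],[-0.105,-0.64,0],[-0.115,-0.71,0],[-0.13,-0.78,0],[-0.14,-0.84,0],[-0.145,-0.89,0],[-0.15,-0.92,0],[-0.152,-0.934,0],[-0.152,-0.934,0]],"twist":[[0,0,0.02],[0,0,0.06],[0,0,0.11],[0,0,0.18],[0,0,0.25],[0,0,0.31],[0,0,0.38],[0,0,0.45],[0,0,0.52],[0,0,0.6],[0,0,0.66],[0,0,0.73],[0,0,0.79],[0,0,0.83],[0,0,0.86],[0,0,0.872],[0,0,0.872]],"gripper":[1,1,1,1,1,1,1,1,1,1,1,1,1,1,1,1,1]}'
python3 -m inch '{"offset":[[0,0,-0.05],[0,0,-0.12],[0,0,-0.2],[0,0,-0.28],[0,0,-0.36],[0,0,-0.44],[0,0,-0.51],[0,0,-0.56],[0,0,-0.59],[0,0,-0.61],[0,0,-0.62],[0,0,-0.63],[0,0,-0.635],[0,0,-0.64],[0,0,-0.64],[0,0,-0.64]],"twist":[[0,0,0],[0,0,0],[0,0,0],[0,0,0],[0,0,0],[0,0,0],[0,0,0],[0,0,0],[0,0,0],[0,0,0],[0,0,0],[0,0,0],[0,0,0],[0,0,0],[0,0,0],[0,0,0]],"gripper":[1,1,1,1,1,1,1,1,1,1,1,1,1,1,1,1]}'
```

```text
t: 18.25
ee_pos: [0.4748, -0.2292, 0.2358]
orientation: [-180.0, -0.0, 123.5]
force: [1.1, 0.3, -2.6]
finger_gap: 0.264
finger_force: 98.5
t: 19.85
ee_pos: [0.475, -0.2291, 0.076]
orientation: [180.0, 0.0, 123.5]
force: [0.2, -0.4, -3.0]
finger_gap: 0.265
finger_force: 98.5
```

```bash
python3 -m inch '{"offset":[[0,0,-0.004],[0,0,-0.007],[0,0,-0.009],[0,0,-0.009]],"twist":[[0,0,0],[0,0,0],[0,0,0],[0,0,0]],"gripper":[1,1,1,1]}'
python3 -m inch '{"offset":[[0,0,0],[0,0,0],[0,0,0],[0,0,0],[0,0,0],[0,0,0],[0,0,0],[0,0,0],[0,0,0],[0,0,0],[0,0,0],[0,0,0]],"twist":[[0,0,0],[0,0,0],[0,0,0],[0,0,0],[0,0,0],[0,0,0],[0,0,0],[0,0,0],[0,0,0],[0,0,0],[0,0,0],[0,0,0]],"gripper":[0.7,0.65,0.5,0.3,0.1,0,0,0,0,0,0,0]}'
python3 -m inch '{"offset":[[0,0,0.05],[0,0,0.15],[0,0,0.3],[0,0,0.45],[0,0,0.6],[0,0,0.7],[0,0,0.7],[0,0,0.7]],"twist":[[0,0,0],[0,0,0],[0,0,0],[0,0,0],[0,0,0],[0,0,0],[0,0,0],[0,0,0]],"gripper":[0,0,0,0,0,0,0,0]}'
python3 - <<'E'
from workcell import arm
import cv2
s=arm.snapshot("wrist")["img"];t=arm.snapshot("top")["img"]
a=cv2.resize(t[85:235,115:265],(400,400),interpolation=2);b=cv2.resize(s,(400,300))
b=cv2.copyMakeBorder(b,0,100,0,0,0)
cv2.imwrite("pics/m5.png",cv2.hconcat([a,b])[:,:,::-1])
E
```

```text
t: 20.25
ee_pos: [0.475, -0.229, 0.0742]
orientation: [-180.0, -0.0, 123.5]
force: [-3.0, 1.3, 5.0]
finger_gap: 0.264
finger_force: 99.4
t: 21.45
ee_pos: [0.4749, -0.2289, 0.0735]
orientation: [180.0, -0.0, 123.5]
force: [-1.3, 0.1, -0.3]
finger_gap: 0.997
finger_force: 0.0
t: 22.25
ee_pos: [0.4751, -0.2291, 0.2496]
orientation: [180.0, 0.1, 123.5]
force: [-0.8, -0.1, -0.2]
finger_gap: 0.996
finger_force: 0.0
```

View pics/m5.png

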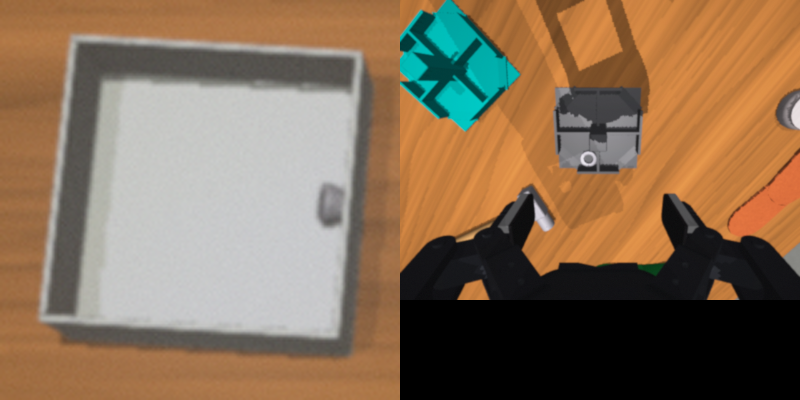

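The stud rests inside the bin at (330,205). The organiser stands upright at its start with the eyelet inside at (588,159), and the gripper is clear.

```bash
python3 -c "
from workcell import arm
print(arm.job_done())"
```

```text
the job is handed in; nothing more can be done
None
```

I handed the job in after about 22 s, with no verdict returned: the last pictures show the stud in the white bin, the eyelet still in the organiser, and the organiser upright where it started.

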